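Zero the peak pointer, then hold the viewing-box flap on its balance

ROBOT

A 6-joint arm with a two-finger parallel gripper is mounted at the origin on the work surface. World frame = base frame: x ahead of the robot, y to its left, z up, the work surface at z = 0. Lengths are in m, angles in rad, forces in N, time in s.
With the tool pointing down it reaches from about 0.35 to 0.85 m from the base axis. Payload 8.1 kg.
Tool frame: the origin (TCP) lies on the centre line of the jaws, within the pads' length; the fingertips stand 17 mm ahead of it and the grasp point (between the pads) lies 2 mm behind it; z points along the fingers, y is the line along which they close (so a half turn about z gives the same grasp; the last joint's range is limited). The gripper opens to 93 mm and grips with 3 to 60 N. Pads are 15 mm wide; open, the fingers measure 128 mm over their backs; the gripper's body (75 mm by 188 mm) begins 65 mm behind the grasp point.
Start: joints at [-1.377, 0.13, 1.488, -0, 1.523, -0.085], TCP at [0.165, -0.577, 0.236] pointing down, gripper open.
Joint ranges: [-2.96, 2.96], [-0.89, 2.26], [0.02, 2.5], [-1.34, 4.48], [0, 2.73], [-2.66, 2.66]. Speed limits (rad/s): [2.39, 2.39, 2.79, 3.14, 3.14, 3.14].

INTERFACE

Orientations are given as a rotation vector (axis times angle).
In Python, from plant import robot, optics, close_job, models gives the robot as it stands.
- The arm moves only by the shell command python3 -m inch 'ROWS' [OPENING] [FORCE]. ROWS is a JSON object of lists of equal length, an entry for each row: "travel": the shift along the tool's x, y, z in m, a list of three; "spin": the turn about the tool's z in rad. In form: {"travel": [[x, y, z], ...], "spin": [spin, ...]}. A call has 1 to 10 rows; each row is the pose to reach, as a shift and turn from the pose commanded when the call began, along the tool's axes at that moment; what a row does not reach only later rows make up. A row lasts 1/12 s, in which the tool goes at most 41.7 mm and 7.16 degrees, less where a joint would pass 70% of its speed; a pose out of reach is approached as far as the arm can. A call with a gripper value outside its range is refused whole. OPENING is the closure, from 0 (fully open) to 1 (shut), set as the call begins (- or left out, the last holds). The fingers move at their own pace and stop on an object; FORCE is the grip in N (left out, the last holds). Time passes only in rows, so rows that repeat a pose let the fingers close. It gives the time, the measured TCP pose, the force, the opening and the grip force at its end, in the units of the state.
- robot.read_state(): the state, without advancing time (a new reading comes with each control period).
- optics.read_camera(name): name is "scene" or "top" or "wrist"; returns (picture, depth): 384x512x3 uint8, red, green, blue; 384x512 float32, m along the optical axis (not along the pixel's ray), 0 where there is no reading.
- optics.camera_info(name): a dict with "camera_matrix" (3x3 intrinsics, pixels), "view" (4x4, takes a point from world to camera coordinates). Camera axes: x right, y down, z forward; pixel columns grow to the right and rows downward; lengths in m; the calibration is good to about 2 mm. A picture is of the moment at which its call begins: read the wrist's pose just before it. camera_info takes no time and is no camera call; for the wrist camera it gives the pose at the moment of the call.
- close_job(): hands the job in; it is judged then, once.
Trained networks look in the newest picture that a camera, given by its name, has taken for a name from the list of things; names that differ only in an ending like _2 or _b are one class to them, and where a whole thing is asked for, a point or a joint stands for the part that bears it (a point fixed in the world has none). Each returns a list of dicts, best first, with "p" (0 to 1); they miss things now and then, are a little off and sometimes report something else, mostly with a low value. They report only what shows in the picture. A call takes as long as a camera call.
- models.look_for(camera, name): "centre" ([x, y, z] in m, in world coordinates, good to about 4 mm: the middle of the surface that is visible of it).
- models.masks_of(camera, name): "region" (384x512 bool, what is visible of it).
The state is a dict: "t": time; "q": joint angles; "dq": joint speeds; "joint_torque": joint torques, N m; "tool_pos": TCP position; "orientation": TCP orientation; "force": force on the tool from outside, world axes, zero at the start; "wrist_torque": the same for the moment, N m; "opening": finger opening in m; "gripper_force": force on a finger pad.
Only numpy, scipy, OpenCV 4.12 (cv2) and the standard library are available. Lean on these libraries where they do the work, as an engineer would, in place of code of your own. Each camera call takes 0.05 s, during which the arm holds its last target. There are 200 camera calls.

TASK

Get the glaze viewing box ready for a light reading: first turn the light meter's peak-pointer knob anticlockwise, all the way back to its zero stop. Then take the round grip on the viewing box's flap, swing the flap up until it stands straight upright at its balance point, where it would fall neither way, and finish gripping it still there: do not let go, and do not let it go over onto its far side. Leave the pots and other loose things where they are.

Things in the scene. Friction and masses are not known exactly. Their poses are not given: they have to be found in the camera images.
- peak_knob (a joint): Turning knob of the peak pointer on top of the light meter, rad. 0 = against the zero stop; grows as the knob is turned clockwise seen from above, up to 2.7. It starts well above 0; turn it anticlockwise to reach 0. Slight friction (0.03 N m), no spring: it stays where it is left; the stop is firm.
- knob_grip (a point): Point on the knob's axis at the height to grip: 75 mm above the table. The knob is a black upright bar 44 mm long, 12 mm thick, standing from 61 to 87 mm above the table on a disc of 40 mm diameter. z up; x runs along the bar and turns with it; -x is the end with a thin pointer over the dial. Grip across the 12 mm thickness (y).
- meter: Light meter, fixed: grey box 130 x 130 x 50 mm with a white dial of 112 mm diameter on top (face 53 mm above the table), the knob in its middle. Origin under the centre, z up. With the knob at 0 the pointer points along the meter's own -x, next to a small steel peg, the zero stop; scale ticks run clockwise from it.
- viewbox: Glaze viewing box, fixed: grey open-topped box 160 mm deep (x), 200 wide (y), 120 high. Origin on the table, z up; front wall's outer face at x = -65 mm, rear at +95 mm; a black base plate 6 mm thick reaches forward to x = -95 mm. The flap covers its top from the front; the hinge is at x = +60 mm, the top behind that is fixed.
- flap_hinge (a point): Middle of the flap's hinge line on the viewing box, 124 mm above the table. The hinge line is this frame's y axis; the shut flap lies along -x from here; z up. It does not turn with the flap.
- flap (a joint): Angle of the flap, rad: 0 = shut, lying level toward -x of the viewing box; grows as it swings up; 1.571 = straight upright, its balance point; 2.3 = resting over the far side. Hinge almost frictionless: short of upright it falls shut, past upright it falls over. Mass about 0.25 to 0.49 kg.
- flap_boss (a point): Centre of the flap's round grip, 155 mm from the hinge line: a black disc of 30 mm diameter and 24 mm thick, its axis parallel to the hinge, on a 12 mm wide tongue. Flap: aluminium plate 115 mm (from hinge) x 168 x 6 mm. Grip the disc's flat faces (this frame's y) from above; it can pivot between the pads, so the tool may point down all the way. Frame turns with the flap; -x away from hinge.
- bonsai_pot: Bystander, to be left alone: small dark green bonsai pot, 80 across, 60 high, behind the light meter; sizes in mm, origin at its underside
- glaze_jar: Bystander, to be left alone: small white ceramic jar, 56 across, 58 high, behind the viewing box; sizes in mm, origin at its underside
- pot_foot: Bystander, to be left alone: loose turned clay foot, 44 across, 26 high, in front of the light meter; sizes in mm, origin at its underside
- sample_block: Bystander, to be left alone: small clay sample block, 45 x 30 x 20, in front and to one side of the viewing box; sizes in mm, origin at its underside
- glaze_brush: Bystander, to be left alone: flat brush 200 mm long, lying in front of and between the box and the meter; origin under its middle

How it is judged:
By the outcome, as a careful person would: the job done as asked, in the order asked, and still so for the second after the job is handed in, while the arm keeps its last pose, push and grip.
It also fails if it takes over 72 s, if anything falls off the work surface, if the arm or the gripper's body presses on something with over 40 N, if the wrist force passes 120 N, or if a joint passes its speed limit or range.

## Working session

There is one attempt and no reset: what is moved stays moved. The work goes in short steps, Python scripts to look and compute and a shell command to move; the robot and the scene stay as the last step left them, time stands still between calls to the robot, and variables do not carry over. Pictures are saved under pics/ and viewed, at most 10 in all, crops included, and the job is handed in when it is done.

```bash
ls; mkdir -p pics
python3 - <<'E'
from plant import robot, optics, models
import cv2,numpy as np
s=robot.read_state();print({k:np.round(v,3) for k,v in s.items()})
for c in("scene","top"):
    p,d=optics.read_camera(c);cv2.imwrite(f"pics/{c}0.png",p[:,:,::-1])
    np.savez(f"{c}0.npz",p=p,d=d)
    for n in("peak_knob","meter","viewbox","flap","flap_boss","knob_grip"):
        r=models.look_for(c,n);print(c,n,[(np.round(x["centre"],3),round(x["p"],2)) for x in r[:2]])
E
```

```text
pics
{'t': np.float64(0.0), 'q': array([-1.377,  0.131,  1.489, -0.   ,  1.523, -0.085]), 'dq': array([0.001, 0.   , 0.   , 0.001, 0.   , 0.002]), 'joint_torque': array([-2.0000e-03, -5.5984e+01, -4.9176e+01,  7.7000e-02,  3.5000e-02,
       -0.0000e+00]), 'tool_pos': array([ 0.165, -0.576,  0.235]), 'orientation': array([-3.109, -0.436,  0.   ]), 'force': array([ 0.287, -0.506,  0.112]), 'wrist_torque': array([-0.029,  0.042, -0.028]), 'gripper_force': np.float64(0.0), 'opening': np.float64(0.093)}
scene peak_knob [(array([ 0.603, -0.238,  0.06 ]), 0.71)]
scene meter [(array([ 0.606, -0.222,  0.056]), 0.79), (array([ 0.475, -0.004,  0.013]), 0.47)]
scene viewbox [(array([0.617, 0.198, 0.12 ]), 0.76)]
scene flap [(array([0.585, 0.197, 0.127]), 0.93)]
scene flap_boss [(array([0.584, 0.196, 0.13 ]), 0.63), (array([0.615, 0.196, 0.12 ]), 0.41)]
scene knob_grip [(array([ 0.604, -0.235,  0.063]), 0.58)]
top peak_knob [(array([ 0.593, -0.24 ,  0.061]), 0.7)]
top meter [(array([ 0.599, -0.237,  0.054]), 0.75)]
top viewbox [(array([0.58 , 0.193, 0.126]), 0.91)]
top flap [(array([0.583, 0.196, 0.128]), 0.89)]
top flap_boss [(array([0.578, 0.195, 0.128]), 0.64)]
top knob_grip [(array([ 0.6  , -0.243,  0.06 ]), 0.65)]
```

View pics/top0.png

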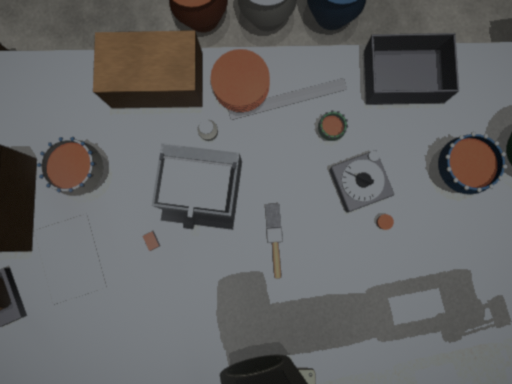

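View pics/scene0.png

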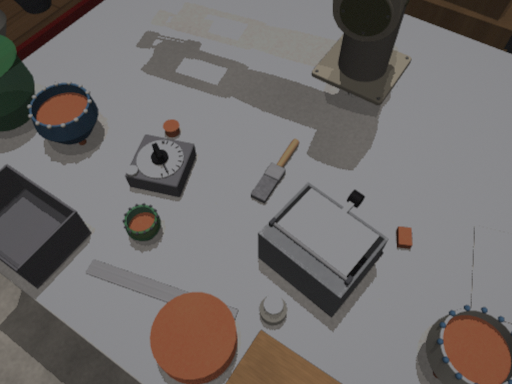

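```bash
cat > h.py <<'E'
import numpy as np
from plant import optics
def cloud(c,d):
    i=optics.camera_info(c);K=np.array(i["camera_matrix"]);V=np.array(i["view"])
    v,u=np.mgrid[:d.shape[0],:d.shape[1]]
    P=np.stack([(u-K[0,2])/K[0,0]*d,(v-K[1,2])/K[1,1]*d,d],-1)
    W=(P-V[:3,3])@V[:3,:3]
    W[d<=0]=np.nan
    return W
E
python3 - <<'E'
import numpy as np,cv2
from h import cloud
f=np.load("top0.npz");W=cloud("top",f["d"]);z=W[...,2]
def rect(m,n):
    q=W[m][:,:2];r=cv2.minAreaRect(q.astype(np.float32));print(n,len(q),np.round(q.mean(0),4),np.round(r[0],4),np.round(r[1],4),round(r[2],1),"z",np.round(np.median(W[m][:,2]),4))
near=(abs(W[...,0]-.6)<.12)
R=W[...,1]<-.12
rect(near&R&(z>.046)&(z<.058)&(abs(W[...,1]+.24)<.1),"metertop")
k=near&R&(z>.078)&(z<.095)&(abs(W[...,1]+.24)<.05)&(abs(W[...,0]-.6)<.05)
rect(k,"bar")
L=(W[...,1]>.05)&(W[...,1]<.35)&(W[...,0]<.8)&(W[...,0]>.35)
rect(L&(z>.11)&(z<.145),"boxtop")
rect(L&(z>.133)&(z<.145),"high")
E
```

```text
metertop 2068 [ 0.5985 -0.2405] [ 0.6374 -0.2286] [0.2115 0.131 ] 19.6 z 0.0517
bar 90 [ 0.5983 -0.2417] [ 0.5984 -0.2426] [0.0444 0.0122] 61.6 z 0.086
boxtop 4831 [0.5949 0.1892] [0.5759 0.1922] [0.2009 0.2057] 82.0 z 0.1259
high 101 [0.5032 0.2023] [0.5596 0.1907] [0.1875 0.1687] 83.6 z 0.1368
```

The top view shows the meter at about (362,180), with the pointer running up-left from the knob. The viewing box is at (200,185), with the flap's grip at (189,222) on its near side. I'll move above the meter and look with the wrist camera.

```bash
python3 -m inch '{"travel": [[0.038,-0.015,0],[0.076,-0.03,0],[0.115,-0.045,0],[0.153,-0.06,0],[0.191,-0.076,0],[0.23,-0.091,0],[0.268,-0.106,0],[0.306,-0.121,0],[0.345,-0.137,0],[0.383,-0.152,0]], "spin": [-0.08,-0.16,-0.24,-0.32,-0.4,-0.48,-0.56,-0.64,-0.72,-0.796]}'
python3 - <<'E'
from plant import robot, optics
import cv2,numpy as np
p,d=optics.read_camera("wrist");cv2.imwrite("pics/w1.png",p[:,:,::-1]);np.savez("w1.npz",p=p,d=d,V=optics.camera_info("wrist")["view"])
f=np.load("top0.npz")["p"][140:220,320:405]
cv2.imwrite("pics/crop1.png",cv2.resize(f[:,:,::-1],None,fx=6,fy=6,interpolation=cv2.INTER_CUBIC))
s=robot.read_state();print(s["t"],s["q"],s["tool_pos"],s["orientation"])
E
```

```text
t: 1.53
tool_pos: [0.4929, -0.3237, 0.2359]
orientation: [2.695, 1.613, 0.0]
force: [-0.7, -1.3, 0.4]
opening: 0.0929
gripper_force: 0.0
1.5833 [-0.6582646   0.10512423  1.51516817  0.00425925  1.52001297 -0.1764421 ] [ 0.49808684 -0.3185225   0.23580445] [-2.68718215 -1.62681843 -0.00696131]
```

View pics/crop1.png

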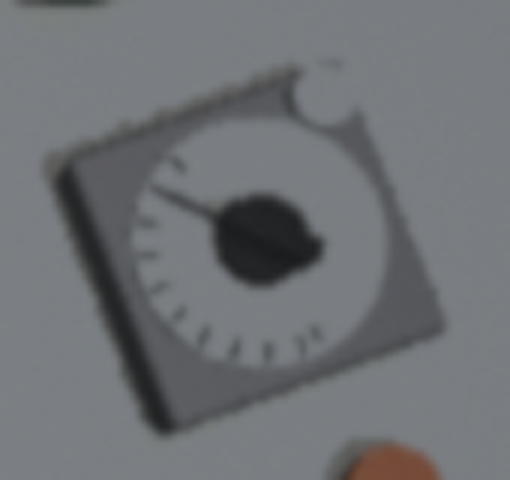

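The crop shows the meter turned about 20°. Its ticks run clockwise from a peg mark at the lower right (about 200-209° in the world), and the pointer is at about 62°, so I need roughly 138° of anticlockwise turn. Next I'll refine the knob position with the wrist view.

Run:
```python
import numpy as np,cv2
from h import cloud
from scipy.spatial.transform import Rotation as R
from plant import robot
f=np.load("w1.npz");W=cloud("wrist",f["d"]);z=W[...,2]
k=(abs(W[...,0]-.598)<.04)&(abs(W[...,1]+.242)<.04)&(z>.08)&(z<.095)
q=W[k];r=cv2.minAreaRect(q[:,:2].astype(np.float32));print(len(q),r,np.median(q[:,2]))
k=(abs(W[...,0]-.598)<.1)&(abs(W[...,1]+.242)<.1)&(z>.046)&(z<.058)
q=W[k];r=cv2.minAreaRect(q[:,:2].astype(np.float32));print(len(q),r)
s=robot.read_state();T=R.from_rotvec(s["orientation"]).as_matrix();print(s["tool_pos"],T,T.T@(np.array([.598,-.242,.077])-s["tool_pos"]),np.degrees(np.arctan2(T[1,0],T[0,0])))
```

```text
566 ((0.6030368804931641, -0.23610277473926544), (0.043157752603292465, 0.012547734193503857), 62.626380920410156) 0.0884808577078468
11036 ((0.6033551692962646, -0.2354963719844818), (0.12983357906341553, 0.13019075989723206), 20.197877883911133)
[ 0.49808684 -0.3185225   0.23580445] [[ 0.46357693  0.88604927  0.00362087]
 [ 0.88604781 -0.4635867   0.00257718]
 [ 0.0039621   0.00201354 -0.99999012]] [0.11349083 0.05273341 0.15936187] 62.381602368802135
```

View pics/w1.png

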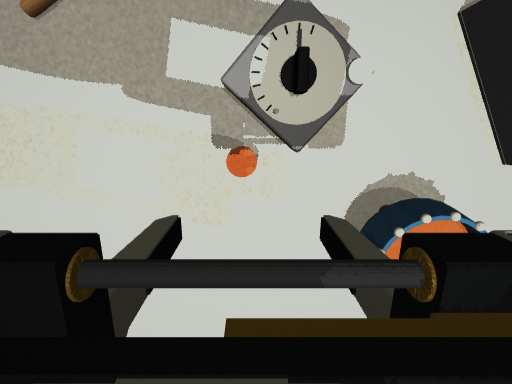

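The wrist view shows the knob at (298,72) with its pointer up towards (300,30) and the peg at about (275,111). The arm was still settling, so I'll repeat the measurement now that it is still.

```bash
cat > kn.py <<'E'
import numpy as np,cv2
from h import cloud
from scipy.spatial.transform import Rotation as R
from plant import robot,optics
s=robot.read_state();p,d=optics.read_camera("wrist");W=cloud("wrist",d);z=W[...,2]
for lo,hi,a in((.08,.095,.04),(.046,.058,.1)):
    k=(abs(W[...,0]-.598)<a)&(abs(W[...,1]+.242)<a)&(z>lo)&(z<hi)
    q=W[k];r=cv2.minAreaRect(q[:,:2].astype(np.float32));print(len(q),np.round(r[0],4),np.round(r[1],4),r[2],np.median(q[:,2]))
    if lo==.08:c=r[0]
s=robot.read_state();T=R.from_rotvec(s["orientation"]).as_matrix();print(s["dq"].round(3),s["tool_pos"],T.T@(np.array([c[0],c[1],.073])-s["tool_pos"]),np.degrees(np.arctan2(T[1,0],T[0,0])))
E
python3 -m inch '{"travel": [[0,0,0],[0,0,0]], "spin": [0,0]}' 0.3;python3 kn.py
```

```text
t: 1.75
tool_pos: [0.492, -0.3246, 0.2355]
orientation: [-2.697, -1.61, 0.001]
force: [-0.3, -1.0, 0.4]
opening: 0.0835
gripper_force: 0.0
572 [ 0.5978 -0.2437] [0.0436 0.0125] 62.2380485534668 0.08808552304082856
11085 [ 0.5978 -0.2435] [0.1296 0.1303] 19.610376358032227 0.0535912850074782
[-0.028 -0.006  0.007  0.    -0.    -0.   ] [ 0.49129706 -0.32541319  0.23553812] [0.12267441 0.05481763 0.16246535] 61.57310525272643
```

```bash
python3 -m inch '{"travel": [[0.03,0.0135,0.01],[0.06,0.027,0.03],[0.09,0.04,0.06],[0.115,0.052,0.09],[0.1225,0.055,0.1],[0.1225,0.055,0.1],[0.1225,0.055,0.1],[0.1225,0.055,0.1]], "spin": [0,0,0,0,0,0,0,0]}' 0.6
python3 - <<'E'
import numpy as np
from scipy.spatial.transform import Rotation as R
from plant import robot
s=robot.read_state();T=R.from_rotvec(s["orientation"]).as_matrix();print(s["dq"].round(3),s["tool_pos"],T.T@(np.array([.598,-.243,.082])-s["tool_pos"]),np.degrees(np.arctan2(T[1,0],T[0,0])),s["opening"])
E
```

```text
t: 2.47
tool_pos: [0.5979, -0.2459, 0.1376]
orientation: [2.698, 1.605, 0.001]
force: [-0.1, -0.5, 0.7]
opening: 0.0376
gripper_force: 0.0
[-0.004 -0.018 -0.009  0.003 -0.004  0.001] [ 0.59790319 -0.24586641  0.1376389 ] [ 0.00259632 -0.00140709  0.05563445] 61.473387138799495 0.03763737886128015
```

```bash
python3 -m inch '{"travel": [[0.0025,-0.0015,0.015],[0.0025,-0.0015,0.03],[0.0025,-0.0015,0.045],[0.0025,-0.0015,0.0535],[0.0025,-0.0015,0.0535],[0.0025,-0.0015,0.0535]], "spin": [-0.01,-0.01,-0.01,-0.01,-0.01,-0.01]}' && python3 -m inch '{"travel": [[0,0,0],[0,0,0],[0,0,0],[0,0,0],[0,0,0],[0,0,0]], "spin": [0,0,0,0,0,0]}' 1 25
```

```text
t: 2.97
tool_pos: [0.598, -0.242, 0.0834]
orientation: [2.691, 1.619, 0.001]
force: [0.3, -0.5, 0.3]
opening: 0.0376
gripper_force: 0.0
t: 3.47
tool_pos: [0.5987, -0.2411, 0.0828]
orientation: [2.689, 1.621, 0.001]
force: [2.3, -1.1, 1.4]
opening: 0.0118
gripper_force: 25.0
```

```bash
python3 -m inch '{"travel": [[-0.001,0,0],[-0.0015,0,0],[-0.0015,0,0],[-0.0015,0,0],[-0.0015,0,0],[-0.0015,0,0],[-0.0015,0,0],[-0.0015,0,0],[-0.0015,0,0],[-0.0015,0,0]], "spin": [-0.1,-0.2,-0.3,-0.4,-0.5,-0.6,-0.7,-0.8,-0.9,-1.0]}' && python3 -m inch '{"travel": [[0,0,0],[0,0,0],[0,0,0],[0,0,0],[0,0,0],[0,0,0],[0,0,0],[0,0,0],[0,0,0],[0,0,0]], "spin": [-0.1,-0.2,-0.3,-0.4,-0.5,-0.6,-0.7,-0.8,-0.9,-1.0]}'; python3 -c "
from plant import robot
s=robot.read_state();print(s['wrist_torque'],s['q'],s['force'])"
```

```text
t: 4.3
tool_pos: [0.5969, -0.2413, 0.0828]
orientation: [-1.576, -2.716, -0.001]
force: [-5.7, 3.9, 8.0]
opening: 0.0122
gripper_force: 25.0
t: 5.13
tool_pos: [0.5961, -0.2427, 0.0828]
orientation: [-0.082, -3.138, 0.001]
force: [-9.0, -1.7, 8.8]
opening: 0.012
gripper_force: 25.0
[-0.24247991  1.43993485 -0.03348209] [-4.65296843e-01  3.62391473e-01  1.50366772e+00 -1.88811212e-03
  1.27772662e+00 -1.98357151e+00] [-8.98934982 -1.74430296  8.8452539 ]
```

```bash
python3 -m inch '{"travel": [[0,0,0],[0,0,0],[0,0,0],[0,0,0],[0,0,0],[0,0,0]], "spin": [-0.1,-0.2,-0.3,-0.37,-0.37,-0.37]}' ; python3 -c "
from plant import robot
s=robot.read_state();print(s['wrist_torque'],s['q'],s['force'])"
```

```text
t: 5.63
tool_pos: [0.5961, -0.2434, 0.0828]
orientation: [0.49, -3.101, 0.002]
force: [-7.8, -3.6, 7.5]
opening: 0.0118
gripper_force: 25.0
[-0.61502503  1.29814036  0.00915789] [-0.46584463  0.36254127  1.50346382 -0.00253525  1.27699213 -2.34916256] [-7.82789074 -3.58483725  7.539878  ]
```

```bash
python3 -m inch '{"travel": [[0,0,0],[0,0,0],[0,0,0],[0,0,0],[0,0,0]], "spin": [-0.03,-0.05,-0.07,-0.07,-0.07]}' ; python3 -c "
from plant import robot
s=robot.read_state();print(s['wrist_torque'],s['q'],s['force'])"
```

```text
t: 6.05
tool_pos: [0.5962, -0.2434, 0.0828]
orientation: [0.596, -3.082, 0.002]
force: [-7.7, -4.6, 7.6]
opening: 0.0119
gripper_force: 25.4
[-0.62652709  1.23376199 -0.45882228] [-4.65987870e-01  3.62569921e-01  1.50345764e+00 -2.40473603e-03
  1.27685151e+00 -2.41835789e+00] [-7.70826531 -4.57504563  7.56407524]
```

The torque about z jumped to -0.46 N m, so the knob is at its stop. I'll press slightly further, release, rise and check.

```bash
python3 -m inch '{"travel": [[0,0,0],[0,0,0]], "spin": [-0.03,-0.03]}' && python3 -m inch '{"travel": [[0,0,0],[0,0,0],[0,0,0],[0,0,0],[0,0,-0.02],[0,0,-0.05],[0,0,-0.08],[0,0,-0.11],[0,0,-0.14]], "spin": [0,0,0,0,0,0,0,0,0]}' 0.6 && python3 -m inch '{"travel": [[-0.02,0.02,0],[-0.05,0.05,0],[-0.08,0.08,0],[-0.11,0.1,0],[-0.13,0.13,0],[-0.13,0.13,0],[-0.13,0.13,0],[-0.13,0.13,0]], "spin": [0.1,0.2,0.3,0.4,0.5,0.6,0.7,0.8]}'
python3 - <<'E'
from plant import robot, optics
import cv2,numpy as np
from h import cloud
p,d=optics.read_camera("top");np.savez("top1.npz",p=p,d=d)
cv2.imwrite("pics/crop2.png",cv2.resize(p[135:225,310:415,::-1],None,fx=5,fy=5,interpolation=cv2.INTER_CUBIC))
W=cloud("top",d);z=W[...,2]
k=(abs(W[...,0]-.598)<.04)&(abs(W[...,1]+.242)<.04)&(z>.078)&(z<.095)
print(k.sum())
if k.sum()>20:print(cv2.minAreaRect(W[k][:,:2].astype(np.float32)))
E
```

```text
t: 6.22
tool_pos: [0.5963, -0.2434, 0.0828]
orientation: [0.645, -3.072, 0.002]
force: [-7.0, -5.4, 7.1]
opening: 0.012
gripper_force: 25.9
t: 6.97
tool_pos: [0.5972, -0.2417, 0.2233]
orientation: [0.645, -3.074, -0.001]
force: [-0.0, -0.5, -0.2]
opening: 0.0371
gripper_force: 0.0
t: 7.63
tool_pos: [0.6644, -0.0693, 0.2217]
orientation: [-0.608, -3.082, -0.0]
force: [-1.5, -0.4, -0.1]
opening: 0.0373
gripper_force: 0.0
91
((0.5988988876342773, -0.24226213991641998), (0.04407299682497978, 0.013543161563575268), 20.41202163696289)
```

View pics/crop2.png

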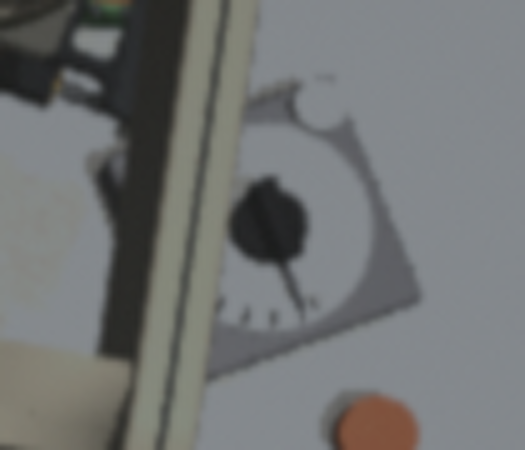

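The pointer now points down-right at (300,310), right beside the peg, and the bar is at 20.4° against the meter's 19.6°, so the knob is at zero. Now the viewing box.

```bash
cat > bx.py <<'E'
import numpy as np,cv2
from h import cloud
def fit(W,tag):
    z=W[...,2];X=W[...,0];Y=W[...,1]
    def r(m,n):
        q=W[m];
        if len(q)<15: print(tag,n,len(q));return
        a=cv2.minAreaRect(q[:,:2].astype(np.float32));print(tag,n,len(q),np.round(q.mean(0),4),np.round(a[0],4),np.round(a[1],4),round(a[2],2))
    B=(X>.4)&(X<.75)&(Y>.07)&(Y<.32)
    r(B&(z>.112)&(z<.15),"all top")
    r(B&(z>.125)&(z<.129)&(X>.52),"plate")
    r(B&(z>.122)&(X<.496),"front high")
    r(B&(z>.131)&(X<.52),"boss")
    r(B&(z>.003)&(z<.01)&(X<.55),"base")
E
python3 - <<'E'
import numpy as np
from h import cloud
from bx import fit
W=cloud("top",np.load("top0.npz")["d"]);fit(W,"top")
W=cloud("scene",np.load("scene0.npz")["d"]);fit(W,"scene")
E
```

```text
top all top 4817 [0.5949 0.1891 0.125 ] [0.5759 0.1922] [0.2009 0.2057] 82.05
top plate 2222 [0.587  0.1902 0.127 ] [0.5984 0.1858] [0.1915 0.1569] 87.31
top front high 104 [0.4851 0.2031 0.1355] [0.4854 0.2038] [0.0244 0.0231] 83.82
top boss 106 [0.4891 0.2034 0.1366] [0.497  0.2022] [0.0241 0.0429] 80.5
top base 975 [0.4927 0.1981 0.0057] [0.4753 0.1947] [0.2475 0.1493] 89.62
scene all top 7489 [0.6011 0.192  0.1246] [0.5764 0.1915] [0.2007 0.2034] 82.07
scene plate 3997 [0.589  0.1931 0.1269] [0.5845 0.1906] [0.1896 0.1298] 81.8
scene front high 104 [0.4878 0.205  0.1362] [0.4865 0.204 ] [0.0255 0.0206] 85.04
scene boss 129 [0.4906 0.2044 0.1362] [0.489  0.2037] [0.0247 0.025 ] 81.88
scene base 125 [0.4791 0.2546 0.0049] [0.4756 0.1952] [0.2484 0.1479] 89.73
```

```bash
python3 -m inch '{"travel": [[0.027,0.019,0],[0.054,0.038,0],[0.081,0.057,0],[0.108,0.076,0],[0.135,0.096,0],[0.162,0.115,0],[0.189,0.134,0],[0.216,0.153,0],[0.243,0.172,0],[0.266,0.189,0]], "spin": [-0.03,-0.06,-0.09,-0.12,-0.15,-0.18,-0.21,-0.23,-0.248,-0.248]}' 0.45 && python3 -m inch '{"travel": [[0,0,0],[0,0,0],[0,0,0],[0,0,0],[0,0,0]], "spin": [0,0,0,0,0]}';  cat > st.py <<'E'
import numpy as np,sys
from scipy.spatial.transform import Rotation as R
from plant import robot
s=robot.read_state();T=R.from_rotvec(s["orientation"]).as_matrix()
g=np.array(eval(sys.argv[1]))
print("d tool",(T.T@(g-s["tool_pos"])).round(4),"yaw",np.degrees(np.arctan2(T[1,0],T[0,0])).round(2),"pos",s["tool_pos"].round(4),"dq",abs(s["dq"]).max().round(3),"F",s["force"].round(1),"M",s["wrist_torque"].round(2),"open",round(s["opening"],4),s["gripper_force"])
E
python3 st.py "[.4893,.2042,.122]"
python3 - <<'E'
from plant import optics
from h import cloud
from bx import fit
import cv2,numpy as np
p,d=optics.read_camera("wrist");cv2.imwrite("pics/w2.png",p[:,:,::-1])
fit(cloud("wrist",d),"w")
p,d=optics.read_camera("top");W=cloud("top",d);z=W[...,2]
k=(abs(W[...,0]-.598)<.04)&(abs(W[...,1]+.242)<.04)&(z>.078)&(z<.095)
print(cv2.minAreaRect(W[k][:,:2].astype(np.float32)))
E
```

```text
t: 8.52
tool_pos: [0.4878, 0.206, 0.2222]
orientation: [-0.211, -3.134, -0.001]
force: [0.4, 0.4, 0.4]
opening: 0.0512
gripper_force: 0.0
t: 8.93
tool_pos: [0.4897, 0.2035, 0.222]
orientation: [-0.22, -3.134, 0.0]
force: [-0.0, -0.2, 0.3]
opening: 0.0513
gripper_force: 0.0
d tool [0.0005 0.0007 0.1   ] yaw 171.99 pos [0.4897 0.2035 0.222 ] dq 0.004 F [-0.  -0.2  0.3] M [ 0.08 -0.17  0.02] open 0.0513 0.0
w all top 8558 [0.5594 0.1947 0.1277] [0.5496 0.1961] [0.2001 0.1554] 81.65
w plate 5249 [0.5802 0.1917 0.1281] [0.5732 0.1926] [0.1679 0.1076] 81.65
w front high 67349 [0.4665 0.2079 0.3106] [0.477  0.2073] [0.1657 0.0465] 81.8
w boss 67927 [0.4668 0.2083 0.3104] [0.4773 0.2073] [0.1657 0.0472] 81.8
w base 2879 [0.4989 0.2051 0.0071] [0.4564 0.1993] [0.2576 0.1262] 80.53
((0.5990902185440063, -0.2432171106338501), (0.04379909858107567, 0.013450822792947292), 17.7634334564209)
```

View pics/w2.png

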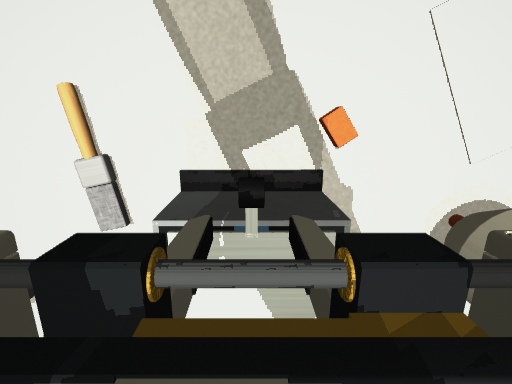

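The wrist view shows the round grip at (252,190), ahead of the fingers because of the camera's offset and centred laterally between them. The brush and the block are well clear. Descend and grip.

```bash
python3 -m inch '{"travel": [[0.0005,0.0007,0.02],[0.0005,0.0007,0.04],[0.0005,0.0007,0.06],[0.0005,0.0007,0.08],[0.0005,0.0007,0.092],[0.0005,0.0007,0.1],[0.0005,0.0007,0.1],[0.0005,0.0007,0.1]], "spin": [0,0,0,0,0,0,0,0]}' && python3 st.py "[.4893,.2042,.122]" && python3 -m inch '{"travel": [[0,0,0],[0,0,0],[0,0,0],[0,0,0],[0,0,0],[0,0,0]], "spin": [0,0,0,0,0,0]}' 1 25; python3 st.py "[.4893,.2042,.122]"
```

```text
t: 9.7
tool_pos: [0.489, 0.2051, 0.1225]
orientation: [-0.218, -3.134, 0.0]
force: [0.4, 0.3, -0.1]
opening: 0.0513
gripper_force: 0.0
d tool [-0.0004 -0.0009  0.0005] yaw 172.03 pos [0.489  0.2051 0.1225] dq 0.02 F [ 0.4  0.3 -0.1] M [ 0.02 -0.13 -0.01] open 0.0513 0.0
t: 10.2
tool_pos: [0.489, 0.2042, 0.1228]
orientation: [0.218, 3.133, -0.003]
force: [-1.6, -6.2, 4.5]
opening: 0.0238
gripper_force: 25.0
d tool [-0.0003  0.      0.0008] yaw 172.04 pos [0.489  0.2042 0.1228] dq 0.004 F [-1.6 -6.2  4.5] M [-1.01  0.13  0.01] open 0.0238 25.000812113285065
```

```bash
python3 -m inch '{"travel": [[-0.0005,0,-0.0122],[-0.0019,0,-0.0242],[-0.0043,0,-0.0362],[-0.0076,0,-0.0479],[-0.0118,0,-0.0593],[-0.0169,0,-0.0704],[-0.0228,0,-0.081],[-0.0296,0,-0.0911],[-0.0371,0,-0.1007],[-0.0454,0,-0.1096]], "spin": [0,0,0,0,0,0,0,0,0,0]}' && python3 -m inch '{"travel": [[0,0,0],[0,0,0],[0,0,0]], "spin": [0,0,0]}';python3 st.py "[.6428,.1826,.277]"
```

```text
t: 11.03
tool_pos: [0.5334, 0.198, 0.2317]
orientation: [-0.218, -3.132, 0.003]
force: [0.2, -3.7, -5.1]
opening: 0.0238
gripper_force: 25.0
t: 11.28
tool_pos: [0.5342, 0.1979, 0.2326]
orientation: [0.219, 3.133, -0.002]
force: [0.2, -6.4, 0.7]
opening: 0.024
gripper_force: 25.0
d tool [-1.098e-01 -1.000e-04 -4.430e-02] yaw 172.0 pos [0.5342 0.1979 0.2326] dq 0.004 F [ 0.2 -6.4  0.7] M [-1.01 -0.4  -0.04] open 0.024 25.000213086605072
```

```bash
python3 -m inch '{"travel": [[-0.0089,0,-0.0083],[-0.0185,0,-0.0158],[-0.0286,0,-0.0226],[-0.0392,0,-0.0285],[-0.0503,0,-0.0336],[-0.0617,0,-0.0378],[-0.0734,0,-0.0411],[-0.0854,0,-0.0435],[-0.0854,0,-0.0435],[-0.0854,0,-0.0435]], "spin": [0,0,0,0,0,0,0,0,0,0]}' && python3 -m inch '{"travel": [[0,0,0],[0,0,0],[0,0,0]], "spin": [0,0,0]}';python3 st.py "[.6428,.1826,.277]"
python3 - <<'E'
from plant import optics
from h import cloud
import cv2,numpy as np
u=np.array([.990,-.139,0]);v=np.array([.139,.990,0]);h=np.array([.6428,.1826,.124])
for c in("scene","top"):
    p,d=optics.read_camera(c);np.savez(c+"2.npz",p=p,d=d);W=cloud(c,d)
    if c=="scene":cv2.imwrite("pics/s2.png",p[:,:,::-1])
    L=np.stack([(W-h)@u,(W-h)@v,W[...,2]-.124],-1)
    m=(abs(L[...,1])<.09)&(abs(L[...,0])<.05)&(L[...,2]>.015)&(L[...,2]<.11)
    q=L[m];print(c,len(q))
    if len(q)>30:
        for a in np.arange(.015,.11,.015):
            w=q[(q[:,2]>a)&(q[:,2]<a+.015)]
            if len(w)>5:print(a,len(w),np.round(np.percentile(w[:,0],[10,50,90]),4),np.round(w[:,2].mean(),4))
E
```

```text
t: 12.12
tool_pos: [0.6184, 0.1861, 0.275]
orientation: [-0.219, -3.133, 0.002]
force: [0.3, -6.1, -3.6]
opening: 0.0236
gripper_force: 25.0
t: 12.37
tool_pos: [0.618, 0.1862, 0.2749]
orientation: [0.219, 3.134, -0.003]
force: [1.0, -6.1, -4.3]
opening: 0.0235
gripper_force: 25.0
d tool [-0.025  -0.0001 -0.0021] yaw 172.0 pos [0.618  0.1862 0.2749] dq 0.003 F [ 1.  -6.1 -4.3] M [-0.89 -0.71  0.05] open 0.0235 24.999826848506927
scene 2966
0.015 418 [-0.0051 -0.0034 -0.0017] 0.0224
0.03 435 [-0.008  -0.0064 -0.0049] 0.0375
0.045 455 [-0.011  -0.0094 -0.0078] 0.0527
0.06 462 [-0.0139 -0.0125 -0.0109] 0.0674
0.075 504 [-0.0171 -0.0154 -0.0137] 0.0824
0.09 521 [-0.02   -0.0184 -0.0168] 0.0976
0.105 171 [-0.0216 -0.0204 -0.0193] 0.1075
top 19
```

View pics/s2.png

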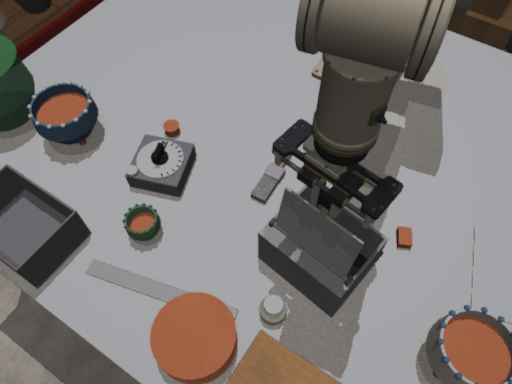

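The scene view shows the flap nearly up, held at about (335,190), seen from behind. The plate's tilt gives 78.7° and the tool position gives about 80.7°. I'll check the scene camera's bias using the rear wall and the closed plate.

```bash
cat > pl.py <<'E'
import numpy as np
u=np.array([.990,-.139,0]);v=np.array([.139,.990,0]);h=np.array([.6428,.1826,.124])
def L_(W): return np.stack([(W-h)@u,(W-h)@v,W[...,2]-.124],-1)
def plane(q):
    for _ in range(4):
        c=np.median(q,0) if _==0 else q.mean(0);n=np.linalg.svd(q-q.mean(0),full_matrices=False)[2][2]
        r=(q-q.mean(0))@n;q=q[abs(r)<max(2*r.std(),.001)]
    n=n*np.sign(n[np.argmax(abs(n))]);return len(q),q.mean(0).round(4),n.round(4),r.std().round(5)
def box(L,a,b): return L[np.all((L>a)&(L<b),-1)]
E
python3 - <<'E'
import numpy as np
from h import cloud
from pl import *
A=L_(cloud("scene",np.load("scene0.npz")["d"]));B=L_(cloud("scene",np.load("scene2.npz")["d"]))
T=L_(cloud("top",np.load("top0.npz")["d"]))
print("shut",plane(box(A,[-.11,-.075,-.004],[-.01,.075,.008])))
print("shut top",plane(box(T,[-.11,-.075,-.004],[-.01,.075,.008])))
print("rear",plane(box(A,[.02,-.09,-.11],[.045,.09,-.015])))
print("rear2",plane(box(B,[.02,-.09,-.11],[.045,.09,-.015])))
print("flap",plane(box(B,[-.05,-.08,.015],[.03,.08,.108])))
print("boss0",[box(X,[-.19,-.03,.008],[-.12,.03,.03]).mean(0).round(4) for X in(A,T)])
print("table",plane(box(A,[.06,-.1,-.13],[.1,.1,-.115])))
q=box(B,[-.05,-.03,.105],[.05,.03,.175]);print(len(q));
E
```

```text
shut (3057, array([-0.0587,  0.0022,  0.0028]), array([-1.0e-04, -1.1e-03,  1.0e+00]), np.float64(0.00107))
shut top (2105, array([-0.06  , -0.0002,  0.0029]), array([-2.5e-03, -5.0e-04,  1.0e+00]), np.float64(0.00154))
rear (1341, array([ 0.0331,  0.0033, -0.0609]), array([ 1.e+00,  3.e-04, -0.e+00]), np.float64(0.00046))
rear2 (1347, array([ 0.0331,  0.003 , -0.06  ]), array([ 1.e+00,  3.e-04, -1.e-04]), np.float64(0.00045))
flap (2421, array([-0.0116,  0.0028,  0.0637]), array([ 9.807e-01, -4.000e-04,  1.955e-01]), np.float64(0.00064))
boss0 [array([-0.154 ,  0.0004,  0.0124]), array([-0.1552, -0.0007,  0.013 ])]
table (1333, array([ 0.0787,  0.0061, -0.124 ]), array([ 1.5e-03, -8.0e-04,  1.0e+00]), np.float64(0.00126))
592
```

The scene camera is unbiased: the rear wall reads exactly vertical and the closed plate exactly level. The flap is therefore at 78.7°, with the disc slightly off-centre in the pads. I'll go most of the remaining way and re-measure.

```bash
cat > fl.py <<'E'
import numpy as np
from plant import optics
from h import cloud
from pl import *
p,d=optics.read_camera("scene");np.savez("scene3.npz",p=p,d=d)
B=L_(cloud("scene",d));r=plane(box(B,[-.04,-.08,.02],[.03,.08,.108]))
print(r,"deg from upright",np.degrees(np.arctan2(r[2][2],r[2][0])))
E
python3 -m inch '{"travel": [[-0.005,0,-0.0009],[-0.01,0,-0.0016],[-0.015,0,-0.0022],[-0.02,0,-0.0026],[-0.025,0,-0.0029],[-0.025,0,-0.0029],[-0.025,0,-0.0029],[-0.025,0,-0.0029]], "spin": [0,0,0,0,0,0,0,0]}' - 35;python3 st.py "[.6428,.1826,.277]"; python3 fl.py
```

```text
t: 13.13
tool_pos: [0.6417, 0.1829, 0.277]
orientation: [-0.218, -3.131, 0.003]
force: [-3.5, -5.9, -5.6]
opening: 0.0238
gripper_force: 35.0
d tool [-0.0011 -0.0001 -0.    ] yaw 172.02 pos [0.6417 0.1829 0.277 ] dq 0.002 F [-3.5 -5.9 -5.6] M [-0.75  0.42  0.05] open 0.0238 34.998518228530884
(1808, array([-0.0023,  0.003 ,  0.0659]), array([0.9987, 0.0011, 0.0514]), np.float64(0.00052)) deg from upright 2.9462370168263483
```

```bash
python3 -m inch '{"travel": [[-0.003,0,-0.0001],[-0.006,0,-0.0002],[-0.008,0,-0.0002],[-0.008,0,-0.0002],[-0.008,0,-0.0002],[-0.008,0,-0.0002],[-0.008,0,-0.0002]], "spin": [0,0,0,0,0,0,0]}';python3 st.py "[.6428,.1826,.277]"; python3 fl.py
```

```text
t: 13.77
tool_pos: [0.6493, 0.1818, 0.2769]
orientation: [-0.218, -3.13, 0.003]
force: [-2.4, -6.2, -5.1]
opening: 0.0233
gripper_force: 35.0
d tool [ 0.0066 -0.0001 -0.0001] yaw 172.02 pos [0.6493 0.1818 0.2769] dq 0.002 F [-2.4 -6.2 -5.1] M [-0.76  0.65 -0.01] open 0.0233 34.99834656715393
(1682, array([0.0008, 0.0029, 0.0658]), array([1.0e+00, 5.0e-04, 4.5e-03]), np.float64(0.00046)) deg from upright 0.2578292674707128
```

```bash
python3 -m inch '{"travel": [[-0.0007,0,0],[-0.0007,0,0],[-0.0007,0,0],[-0.0007,0,0],[-0.0007,0,0],[-0.0007,0,0],[-0.0007,0,0],[-0.0007,0,0]], "spin": [0,0,0,0,0,0,0,0]}'; python3 fl.py
python3 - <<'E'
import numpy as np,cv2
from plant import optics
f=np.load("scene3.npz")["p"];cv2.imwrite("pics/s3.png",cv2.resize(f[120:360,110:430,::-1],None,fx=2.5,fy=2.5,interpolation=cv2.INTER_CUBIC))
E
```

```text
t: 14.48
tool_pos: [0.6499, 0.1818, 0.2769]
orientation: [-0.218, -3.13, 0.003]
force: [-3.8, -6.6, -6.0]
opening: 0.0236
gripper_force: 35.0
(1653, array([0.001 , 0.0038, 0.0654]), array([1.e+00, 6.e-04, 1.e-03]), np.float64(0.00046)) deg from upright 0.057295760414500616
```

View pics/s3.png

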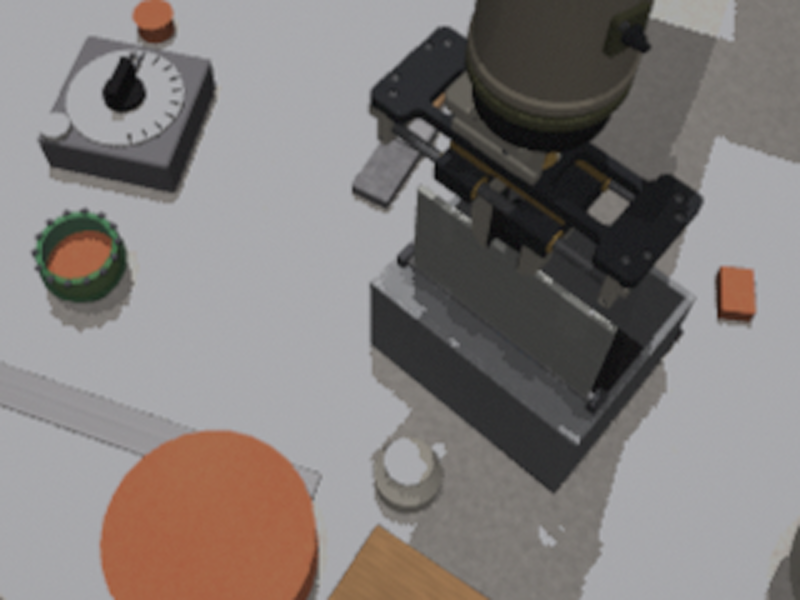

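The flap stands upright, 0.06° off, gripped at about (520,220). The pointer at (135,60) is beside the zero stop, and the loose things look undisturbed. Handing in.

```bash
python3 -c "
from plant import close_job
print(close_job())"
```

```text
the job is handed in; nothing more can be done
None
```

I turned the peak-pointer knob back to its zero stop, then swung the flap up to within about 0.1° of upright; it is still gripped there, the loose things look undisturbed, and the job was handed in at about 14.5 s.

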